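# Line up medicine cartons by size on the staging rail

## Task

Line up the four loose medicine cartons on the metal rail in order of size, one to a bay: the smallest in the bay next to the upright end stop, each next one larger, and the largest beside the low end cap. Lay each flat, as it lies now, in the middle of its bay, its long side running from front to back, square to the fence. Leave the brown bottle and the black stamp standing where they are.

Things in the scene. Friction and masses are not known exactly. Their poses are not given: they have to be found in the camera images.
- carton_a: The smallest of the four loose closed medicine cartons (white and green print), 85 x 45 mm on plan and 30 mm high, about 50 g, lying flat on the table. Origin at the centre of its underside; own y along its 85 mm length, own x along its 45 mm width, z up.
- carton_b: The second smallest of the four loose closed medicine cartons (blue and white print), 98 x 50 mm on plan and 36 mm high, about 50 g, lying flat on the table. Origin at the centre of its underside; own y along its 98 mm length, own x along its 50 mm width, z up.
- carton_c: The second largest of the four loose closed medicine cartons (orange print), 110 x 52 mm on plan and 40 mm high, about 50 g, lying flat on the table. Origin at the centre of its underside; own y along its 110 mm length, own x along its 52 mm width, z up.
- carton_d: The largest of the four loose closed medicine cartons (red and white print), 120 x 56 mm on plan and 42 mm high, about 50 g, lying flat on the table. Origin at the centre of its underside; own y along its 120 mm length, own x along its 56 mm width, z up.
- rail: Fixed aluminium rail: plate 144 mm deep (own x), 412 mm long (own y), 4 mm thick; 20 mm high fence along its far edge, inner face at x = +67 mm. Origin under the plate's centre at table height, z up. Black lines across it at y = -168, -84, 0, 84, 168 mm part it into four bays 84 mm wide, open at the front, with centres at x = 0, y = -126, -42, 42, 126 mm.
- end_stop: The upright end stop, a dark steel block 70 x 12 mm on plan on a 90 x 16 mm foot, 56 mm tall, fixed on one end of the rail (194 mm from the rail's middle, at either the +y or the -y end). Origin at the centre of its underside, on the plate.
- end_cap: The low end cap, a small flat grey block 36 x 16 mm on plan and 8 mm high with one screw in its middle, fixed on the rail's other end, 194 mm from the middle. Origin at the centre of its underside, on the plate.
- brown_bottle: Bystander: a loose brown medicine bottle with a white cap standing upright on the table, 44 mm across, 85 mm tall. Origin at the centre of its base.
- black_stamp: Bystander: a loose black rubber stamp standing upright on the table, foot 23 mm (own x) by 42 mm (own y), 64 mm tall. Origin at the centre of its base.
Mind the look-alikes: they are no part of the job. Leave any blue look-alike of the end_stop alone.

How it is judged:
By the outcome, as a careful person would: the job done as asked, in the order asked, and still so for the second after the job is handed in, with the robot touching nothing.
It also fails if it takes over 120 s, if anything falls off the work surface, if the arm or the gripper's body presses on something with over 40 N, if the wrist force passes 120 N, or if a joint passes its speed limit or range.

## Robot

A 6-joint arm with a two-finger parallel gripper is mounted at the origin on a cart in front of the work surface, level with it; the furniture and walls round the work are solid. World frame = base frame: x ahead of the robot, y to its left, z up, the work surface at z = 0. Lengths are in m, angles in degrees, forces in N, time in s.
With the tool pointing down it reaches from about 0.25 to 0.775 m from the base axis. Payload 4 kg.
Tool frame: the origin (TCP) lies at the very end of the fingers, on their centre line; the grasp point (between the pads) lies 19 mm behind it; z points along the fingers, y is the line along which they close (so a half turn about z gives the same grasp; the last joint's range is limited). The gripper opens to 94 mm and grips with 3 to 60 N. Pads are 16 mm wide; open, the fingers measure 119 mm over their backs; the gripper's body (75 mm by 177 mm) begins 78 mm behind the grasp point.
Start: joints at [-5.907, 4.996, 78.535, -0, 96.463, -5.907], TCP at [0.55, -0, 0.173] pointing down, gripper open.
Joint ranges: [-177.83, 177.83], [-43.37, 116.18], [15.69, 146.23], [-61.86, 241.86], [9.47, 152.12], [-147.06, 147.06]. Speed limits (degrees/s): [159.86, 159.86, 180, 180, 180, 180].

## Interface

Orientations are given as [roll, pitch, yaw] about the fixed x, y, z axes, in that order (R = Rz(yaw) Ry(pitch) Rx(roll)).
In Python, from station import bot, optics, order gives the robot as it stands. The module is installed in compiled form; this text tells all that it offers.
- The arm moves only by the shell command python3 -m crank 'ROWS' [FORCE]. ROWS is JSON, a list of rows, each a list of 3 entries, a list of its own where there are three numbers: the turn, a rotation vector about the tool's x, y, z in rad, then the shift along the tool's x, y, z in m, then the opening, from 0 (shut) to 1 (fully open). In form: [[[ax, ay, az], [dx, dy, dz], hand], ...]. A call has 1 to 8 rows; each row is the pose to reach, as a shift and turn from the pose commanded when the call began, along the tool's axes at that moment; what a row does not reach only later rows make up. A row lasts 1/10 s, in which the tool goes at most 50 mm and 8.59 degrees, less where a joint would pass 70% of its speed; a pose out of reach is approached as far as the arm can. A call with a gripper value outside its range is refused whole. The fingers move at their own pace and stop on an object; FORCE is the grip in N (left out, the last holds). Time passes only in rows, so rows that repeat a pose let the fingers close. It gives the time, the measured TCP pose, the force, the opening and the grip force at its end, in the units of the state.
- bot.read_state(): the state, without advancing time (a new reading comes with each control period).
- optics.read_camera(name): name is "scene" or "side" or "wrist"; returns a dict with "frame" (480x640x3 uint8, red, green, blue), "mtx" (3x3 intrinsics, pixels), "R" (3x3) and "t" (3): a world point X has camera coordinates R X + t; the wrist camera has in their place "T_tool_cam" (4x4, takes a point from camera to tool coordinates, whose origin is the TCP and whose axes are the flange's). Camera axes: x right, y down, z forward; pixel columns grow to the right and rows downward; lengths in m; the calibration is good to about 2 mm. A picture is of the moment at which its call begins: read the wrist's pose just before it. There is no depth.
- order.hand_in(): hands the job in; it is judged then, once.
Trained networks look in a picture, given as the dict that the camera call returned (one of the last four; its "shot" number tells which), for a name from the list of things; names that differ only in an ending like _2 or _b are one class to them, and where a whole thing is asked for, a point or a joint stands for the part that bears it (a point fixed in the world has none). Each returns a list of dicts, best first, with "conf" (0 to 1); they miss things now and then, are a little off and sometimes report something else, mostly with a low value. They report only what shows in the picture. A call takes as long as a camera call. They do not tell look-alikes from the thing itself.
- optics.trace(picture, label): "pixels" (480x640 bool, what is visible of it) and "uv" ([column, row] in pixels, amid what is visible of it).
The state is a dict: "clock": time; "joints": joint angles; "qvel": joint speeds; "joint_torque": joint torques, N m; "position": TCP position; "orientation": TCP orientation; "wrist_force": force on the tool from outside, world axes, zero at the start; "ft_torque": the same for the moment, N m; "width": finger opening in m; "grasp_force": force on a finger pad.
Only numpy, scipy, OpenCV 4.12 (cv2) and the standard library are available. Lean on these libraries where they do the work, as an engineer would, in place of code of your own. Each camera call takes 0.05 s, during which the arm holds its last target. There are 200 camera calls.

## Working session

There is one attempt and no reset: what is moved stays moved. The work goes in short steps, Python scripts to look and compute and a shell command to move; the robot and the scene stay as the last step left them, time stands still between calls to the robot, and variables do not carry over. Pictures are saved under pics/ and viewed, at most 16 in all, crops included, and the job is handed in when it is done.

```bash
mkdir -p pics
python3 - <<'E'
from station import bot, optics
import cv2
print(bot.read_state())
for n in ["scene","side"]:
    p=optics.read_camera(n); cv2.imwrite(f"pics/{n}0.png",p["frame"][:,:,::-1])
    print(n,p["mtx"].tolist(),p["R"].tolist(),p["t"])
E
```

```text
{'clock': 0.0, 'joints': array([-5.90798771e+00,  5.03977573e+00,  7.86244379e+01, -9.79565766e-04,
        9.64620268e+01, -5.90776580e+00]), 'qvel': array([ 0.04453997, -0.0476667 , -0.00552466,  0.03588231, -0.02322674,
        0.0459641 ]), 'joint_torque': array([ 1.28542815e-03, -3.40182602e+01, -3.02423716e+01,  7.18220207e-02,
        3.29729996e-02, -1.13141955e-04]), 'position': array([5.49381192e-01, 4.52544981e-05, 1.71400612e-01]), 'orientation': array([-1.79874330e+02, -1.20251693e-02,  8.99996557e+01]), 'wrist_force': array([-0.57182551, -0.20195189,  0.59975124]), 'ft_torque': array([-0.03238717, -0.08364489,  0.01022972]), 'grasp_force': 0.0, 'width': 0.09422600274141678}
scene [[590.7406389484131, 0.0, 322.63419861076216], [0.0, 590.7406389484131, 246.01009786616177], [0.0, 0.0, 1.0]] [[-0.6403920703618694, -0.7677780024941803, 0.020369955907772276], [-0.5081104098802836, 0.40362071964100565, -0.7608640654202082], [0.5759529560553782, -0.49760150076393755, -0.6485915038362348]] [0.51128109 0.24898372 1.19518388]
side [[482.46674117733505, 0.0, 321.2822629532333], [0.0, 482.46674117733505, 242.4283981503903], [0.0, 0.0, 1.0]] [[0.9992687492545564, -0.02912589229216143, -0.024771943028757758], [-0.03555129794582112, -0.46927920767275105, -0.8823339109772458], [0.014073804659794855, 0.8825693783744257, -0.46997151017713573]] [-0.57085852  0.11195052  1.06403913]
```

View pics/scene0.png

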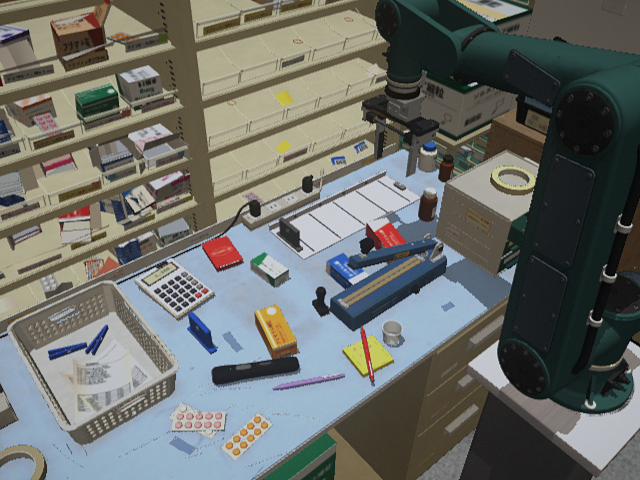

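View pics/side0.png

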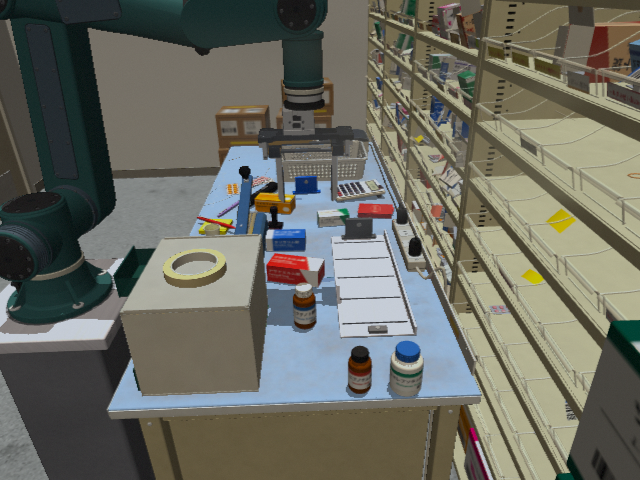

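```bash
cat > h.py <<'E'
import numpy as np, cv2
from station import bot, optics
from scipy.optimize import minimize
DIM=dict(carton_a=(.045,.085,.030),carton_b=(.050,.098,.036),carton_c=(.052,.110,.040),carton_d=(.056,.120,.042),
 rail=(.144,.412,.004),black_stamp=(.023,.042,.064),brown_bottle=(.044,.044,.085),end_stop=(.070,.012,.056),end_cap=(.036,.016,.008))
def wristcam(p,st):
    from scipy.spatial.transform import Rotation as Ro
    T=np.eye(4);T[:3,:3]=Ro.from_euler('xyz',st['orientation'],degrees=True).as_matrix();T[:3,3]=st['position']
    C=np.linalg.inv(T@p["T_tool_cam"]);p["R"],p["t"]=C[:3,:3],C[:3,3];return p
def proj(p,X):
    X=np.atleast_2d(X)@np.array(p["R"]).T+p["t"];u=X@np.array(p["mtx"]).T;return u[:,:2]/u[:,2:]
def ground(p,uv,z=0.):
    R,t=np.array(p["R"]),np.array(p["t"]);d=R.T@np.linalg.inv(p["mtx"])@[uv[0],uv[1],1];c=-R.T@t
    return c+d*(z-c[2])/d[2]
def corners(q,dim,z0=0):
    x,y,a=q;c,s=np.cos(a),np.sin(a)
    return np.array([[x+c*i*dim[0]/2-s*j*dim[1]/2,y+s*i*dim[0]/2+c*j*dim[1]/2,z0+k*dim[2]] for i in(-1,1) for j in(-1,1) for k in(0,1)])
def hull(p,q,dim,z0=0): return cv2.convexHull(proj(p,corners(q,dim,z0)).astype(np.float32))
def fill(h):
    m=np.zeros((480,640),np.uint8);cv2.fillConvexPoly(m,np.round(h*16).astype(np.int32),1,cv2.LINE_8,4);return m
def fit(views,dim,z0=0,q0=None):
    """views: list of (picture, mask). returns (x,y,yaw), mean IoU"""
    def cost(q):
        c=0
        for p,m in views:
            f=fill(hull(p,q,dim,z0));c-=(f&m).sum()/max((f|m).sum(),1)
        return c/len(views)
    best=None
    p,m=views[0]
    if q0 is None:
        r,cc=np.nonzero(m);g=ground(p,(cc.mean(),r.mean()),z0+dim[2]/2)
        st=[(g[0],g[1],a) for a in np.arange(0,np.pi,np.pi/8)]
    else: st=[q0]
    for s in st:
        sim=np.array([s]+[np.add(s,d) for d in([.02,0,0],[0,.02,0],[0,0,.3])])
        r=minimize(cost,s,method='Nelder-Mead',options=dict(initial_simplex=sim,xatol=1e-4,fatol=1e-5,maxiter=150))
        if best is None or r.fun<best.fun:best=r
    return best.x,-best.fun
E
cat > look.py <<'E'
from h import *
P={n:optics.read_camera(n) for n in("scene","side")}
im={n:P[n]["frame"][:,:,::-1].copy() for n in P}
for k in DIM:
    V=[]
    for n in P:
        L=optics.trace(P[n],k)
        print(k,n,[(round(d["conf"],2),np.round(d["uv"]).tolist(),np.round(ground(P[n],d["uv"],DIM[k][2]/2)[:2],3).tolist(),int(d["pixels"].sum())) for d in L[:3]])
        if L: V.append((P[n],L[0]["pixels"].astype(np.uint8)))
    z0=.004 if k.startswith('end') else 0
    if V:
        q,s=fit(V,DIM[k],z0);print("   fit",q[:2].round(4),np.degrees(q[2]).round(1),round(s,3))
        for n in P: cv2.polylines(im[n],[np.round(hull(P[n],q,DIM[k],z0)).astype(int)],True,(255,0,255),1)
a=cv2.resize(im["scene"][140:380,180:500],(800,600));cv2.imwrite("pics/fit_scene.png",a)
a=cv2.resize(im["side"][140:380,190:510],(800,600));cv2.imwrite("pics/fit_side.png",a)
E
python3 look.py
```

```text
carton_a scene [(0.87, [273.0, 331.0], [0.454, 0.422], 1521), (0.74, [344.0, 270.0], [0.504, 0.182], 826), (0.68, [382.0, 230.0], [0.553, 0.008], 835)]
carton_a side [(0.92, [295.0, 266.0], [0.513, 0.056], 1514), (0.9, [332.0, 218.0], [0.611, 0.306], 448), (0.76, [292.0, 240.0], [0.503, 0.187], 817)]
   fit [0.4389 0.4238] 79.8 0.365
carton_b scene [(0.87, [273.0, 331.0], [0.452, 0.424], 1521), (0.74, [344.0, 270.0], [0.501, 0.184], 826), (0.68, [382.0, 230.0], [0.55, 0.011], 835)]
carton_b side [(0.92, [295.0, 266.0], [0.514, 0.051], 1514), (0.9, [332.0, 218.0], [0.611, 0.3], 448), (0.76, [292.0, 240.0], [0.503, 0.181], 817)]
   fit [0.4456 0.4232] 75.3 0.457
carton_c scene [(0.87, [273.0, 331.0], [0.45, 0.425], 1521), (0.74, [344.0, 270.0], [0.5, 0.186], 826), (0.68, [382.0, 230.0], [0.548, 0.012], 835)]
carton_c side [(0.92, [295.0, 266.0], [0.514, 0.047], 1514), (0.9, [332.0, 218.0], [0.611, 0.296], 448), (0.76, [292.0, 240.0], [0.503, 0.177], 817)]
   fit [0.4437 0.4239] 74.5 0.476
carton_d scene [(0.87, [273.0, 331.0], [0.449, 0.425], 1521), (0.74, [344.0, 270.0], [0.499, 0.187
[... 457 characters left out ...]
stamp side [(0.62, [287.0, 241.0], [0.491, 0.147], 869), (0.52, [276.0, 219.0], [0.458, 0.278], 229)]
   fit [0.4435 0.302 ] 49.7 0.316
brown_bottle scene [(0.97, [428.0, 204.0], [0.535, -0.138], 497), (0.51, [322.0, 302.0], [0.434, 0.307], 305)]
brown_bottle side [(0.96, [303.0, 308.0], [0.534, -0.148], 897)]
   fit [ 0.5356 -0.1326] 3.1 0.664
end_stop scene [(0.8, [285.0, 232.0], [0.686, 0.216], 516), (0.7, [201.0, 333.0], [0.532, 0.548], 529)]
end_stop side [(0.95, [306.0, 183.0], [0.54, 0.548], 390), (0.87, [362.0, 227.0], [0.684, 0.219], 604)]
   fit [0.6702 0.2153] -1.8 0.466
end_cap scene [(0.45, [399.0, 187.0], [0.673, -0.176], 64)]
end_cap side []
   fit [ 0.6716 -0.1743] 176.4 0.78
```

View pics/fit_scene.png

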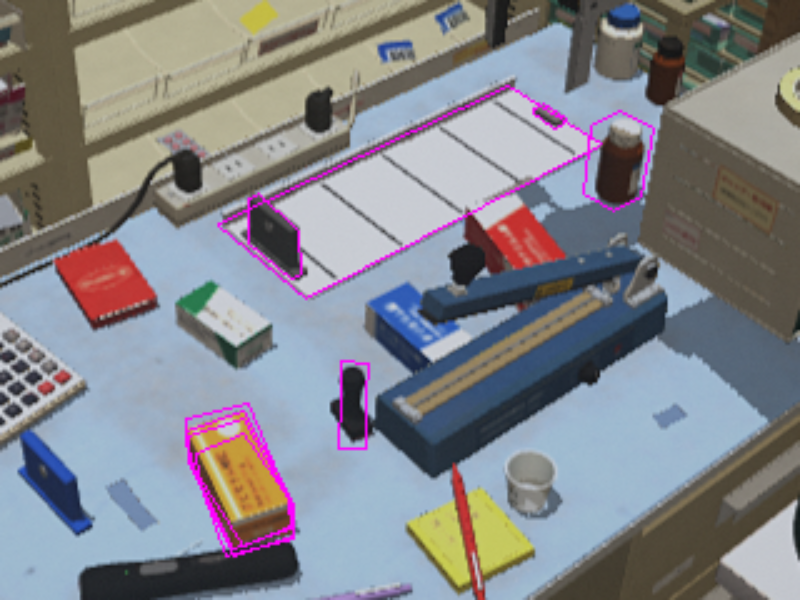

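View pics/fit_side.png

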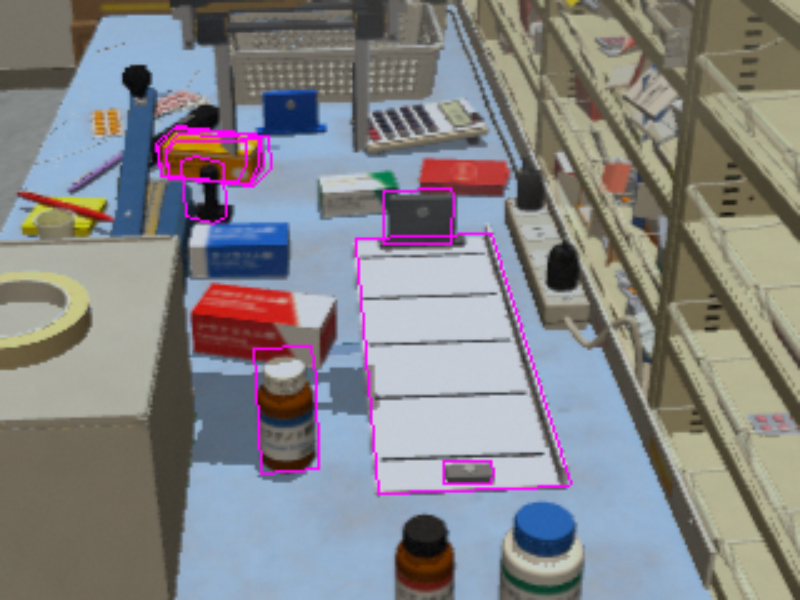

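```bash
python3 -m crank '[[[0,0,0],[0.04,-0.01,-0.04],1],[[0,0,0],[0.08,-0.02,-0.08],1],[[0,0,0],[0.1,-0.03,-0.12],1],[[0,0,0],[0.1,-0.03,-0.16],1],[[0,0,0],[0.1,-0.03,-0.18],1],[[0,0,0],[0.1,-0.03,-0.18],1]]'
cat > wl.py <<'E'
import sys
from h import *
st=bot.read_state();p=wristcam(optics.read_camera("wrist"),st)
print(st["position"].round(4),st["orientation"].round(2),"cam",(-p["R"].T@p["t"]).round(3))
im=p["frame"][:,:,::-1].copy()
cv2.imwrite(f"pics/{sys.argv[1]}_raw.png",im)
for k in ("carton_a","rail","black_stamp","brown_bottle"):
  for d in optics.trace(p,k)[:6]:
    m=d["pixels"].astype(np.uint8); g=ground(p,d["uv"],DIM[k][2]/2)
    print(k,round(d["conf"],2),np.round(d["uv"]).tolist(),g[:2].round(3).tolist(),int(m.sum()),
      "border" if m[0].any() or m[-1].any() or m[:,0].any() or m[:,-1].any() else "")
    if k=="rail":
        r,c=np.nonzero(m);print("  rail edges",cv2.minAreaRect(np.array([ground(p,(x,y),.004)[:2] for x,y in zip(c[::5],r[::5])],np.float32)));continue
    # best-fitting dims
    R=[]
    for kk in (["carton_a","carton_b","carton_c","carton_d"] if k=="carton_a" else [k]):
        z0=float(sys.argv[2]) if len(sys.argv)>2 and "carton" in k else 0
        q,s=fit([(p,m)],DIM[kk],z0);R.append((s,kk,q))
    R.sort(key=lambda t:-t[0])
    for s,kk,q in R[:2]: print("   ",kk,q[:2].round(4),np.degrees(q[2]).round(1)%180,round(s,3))
    cv2.polylines(im,[np.round(hull(p,R[0][2],DIM[R[0][1]])).astype(int)],True,(255,0,255),1)
cv2.imwrite(f"pics/{sys.argv[1]}.png",im)
E
python3 wl.py w1
```

```text
clock: 1.7
position: [0.5211, 0.1006, 0.3572]
orientation: [179.5, -0.0, 90.1]
wrist_force: [0.8, -0.4, -0.3]
width: 0.0939
grasp_force: 0.0
[0.5211 0.1006 0.3572] [ 1.7949e+02 -4.0000e-02  9.0050e+01] cam [0.52  0.166 0.568]
carton_a 0.71 [315.0, 242.0] [0.513, 0.032] 3964 
    carton_d [0.516  0.0343] 73.3 0.954
    carton_c [0.5143 0.0349] 72.6 0.908
carton_a 0.69 [396.0, 18.0] [0.615, 0.322] 2984 border
    carton_a [0.6148 0.3199] 96.2 0.965
    carton_b [0.6202 0.323 ] 96.0 0.84
carton_a 0.59 [298.0, 124.0] [0.491, 0.192] 3070 
    carton_b [0.4882 0.188 ] 88.2 0.953
    carton_a [0.4846 0.1891] 90.2 0.831
rail 0.73 [424.0, 210.0] [0.668, 0.076] 21964 
  rail edges ((0.6774978041648865, 0.044092580676078796), (0.1513001024723053, 0.3644355237483978), 0.05526707321405411)
black_stamp 0.82 [268.0, 36.0] [0.456, 0.296] 807 
    black_stamp [0.4562 0.2912] 55.4 0.633
brown_bottle 0.88 [328.0, 342.0] [0.532, -0.107] 326 
    brown_bottle [ 0.5325 -0.0903] 90.0 0.175
```

View pics/w1.png

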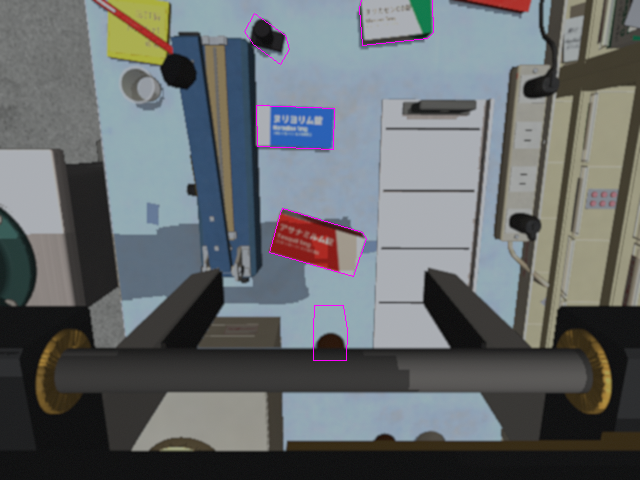

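```bash
cat > rl.py <<'E'
from h import *
st=bot.read_state();p=wristcam(optics.read_camera("wrist"),st)
g=cv2.cvtColor(p["frame"],cv2.COLOR_RGB2GRAY).astype(float)
pts={}
for k,yl in zip((168,84,0,-84),(128,190,247,302)):
    L=[]
    for u in range(392,462 if k>-80 else 425,4):
        col=g[yl-7:yl+8,u]; w=np.clip(np.median(col)-col-15,0,None)
        if w.sum()>0:L.append(ground(p,(u,yl-7+(w*np.arange(15)).sum()/w.sum()),.004)[:2])
    L=np.array(L);f=np.polyfit(L[:,0],L[:,1],1);print(k,len(L),"slope deg",np.degrees(np.arctan(f[0])).round(2),"y at .677",np.polyval(f,.677).round(4))
for v in (150,220,270): # x profile of edges
    r=np.abs(np.diff(cv2.GaussianBlur(g,(1,9),0)[v]));e=[u for u in range(360,500) if r[u]>12 and r[u]==r[max(0,u-3):u+4].max()]
    print(v,[(u,ground(p,(u+.5,v),.004)[0].round(4)) for u in e])
for z in(0,.1,.15,.2):print("box corner",z,ground(p,(280,318),z).round(3))
E
python3 rl.py
```

```text
168 18 slope deg -0.19 y at .677 0.1883
84 18 slope deg -0.17 y at .677 0.1045
0 18 slope deg -0.19 y at .677 0.0206
-84 8 slope deg 0.22 y at .677 -0.063
150 [(386, np.float64(0.6036)), (488, np.float64(0.7412)), (492, np.float64(0.7466))]
220 [(383, np.float64(0.6029)), (482, np.float64(0.7417)), (486, np.float64(0.7473))]
270 [(381, np.float64(0.6025)), (427, np.float64(0.6689)), (477, np.float64(0.7411)), (481, np.float64(0.7468))]
box corner 0 [ 0.453 -0.088  0.   ]
box corner 0.1 [ 0.465 -0.043  0.1  ]
box corner 0.15 [ 0.471 -0.021  0.15 ]
box corner 0.2 [0.477 0.002 0.2  ]
```

Run:
```python
from h import *
P=optics.read_camera("side")
for uv,z in (((265,238),.15),((265,238),.2),((262,388),0),((140,388),0)):print(uv,z,ground(P,uv,z).round(3))
# c candidates scene+side
S=optics.read_camera("scene")
V=[]
for p,t in((S,(273,331)),(P,(274,203))):
    L=optics.trace(p,"carton_c");d=min(L,key=lambda d:np.hypot(*np.subtract(d["uv"],t)));print(d["uv"],d["conf"]);V.append((p,d["pixels"].astype(np.uint8)))
q,s=fit(V[:1],DIM["carton_c"]);print("scene",q[:2],np.degrees(q[2]),s)
q,s=fit(V,DIM["carton_c"]);print("both",q[:2],np.degrees(q[2]),s)
```

```text
(265, 238) 0.15 [ 0.463 -0.06   0.15 ]
(265, 238) 0.2 [ 0.474 -0.157  0.2  ]
(262, 388) 0 [ 0.464 -0.309  0.   ]
(140, 388) 0 [ 0.26  -0.298  0.   ]
[271.7, 333.5] 0.88
[276.3, 205.0] 0.56
scene [0.44686836 0.42398399] 74.17496766045677 0.9579145728643216
both [0.44704107 0.42356771] 74.27650389741498 0.891849243170787
```

```bash
python3 -m crank '[[[0,0,-0.14],[-0.01,0.003,0.03],1],[[0,0,-0.28],[-0.02,0.006,0.06],1],[[0,0,-0.42],[-0.03,0.01,0.09],1],[[0,0,-0.56],[-0.04,0.013,0.12],1],[[0,0,-0.7],[-0.05,0.016,0.15],1],[[0,0,-0.84],[-0.06,0.019,0.17],1],[[0,0,-0.98],[-0.074,0.023,0.19],1],[[0,0,-1.12],[-0.074,0.023,0.203],1]]'
python3 -m crank '[[[0,0,-0.14],[0,0,0],0.85],[[0,0,-0.159],[0,0,0],0.85],[[0,0,-0.159],[0,0,0],0.85]]'
python3 wl.py w2
```

```text
clock: 3.0
position: [0.5423, 0.0245, 0.1472]
orientation: [-179.9, -0.1, 154.4]
wrist_force: [-0.1, 0.1, 0.0]
width: 0.094
grasp_force: 0.0
clock: 3.3
position: [0.5432, 0.026, 0.1498]
orientation: [180.0, 0.0, 163.1]
wrist_force: [0.9, -0.1, 0.5]
width: 0.0799
grasp_force: 0.0
[0.5432 0.026  0.1498] [1.7999e+02 3.0000e-02 1.6315e+02] cam [0.481 0.045 0.361]
carton_a 0.8 [325.0, 186.0] [0.515, 0.037] 10610 
    carton_d [0.515 0.034] 73.2 0.972
    carton_c [0.5113 0.0354] 72.1 0.885
carton_a 0.63 [500.0, 96.0] [0.486, 0.195] 10622 
    carton_b [0.4881 0.188 ] 87.3 0.975
    carton_c [0.4945 0.1848] 87.2 0.823
carton_a 0.57 [634.0, 181.0] [0.587, 0.292] 683 border
    carton_d [0.6315 0.3279] 95.9 0.964
    carton_a [0.6147 0.3206] 95.9 0.963
rail 0.92 [358.0, 324.0] [0.653, 0.028] 31539 
  rail edges ((0.6797727346420288, 0.020426809787750244), (0.40959233045578003, 0.1559574007987976), 89.76427459716797)
black_stamp 0.57 [616.0, 21.0] [0.458, 0.28] 1760 border
    black_stamp [0.4516 0.2998] 78.3 0.914
brown_bottle 0.79 [134.0, 276.0] [0.538, -0.136] 4257 
    brown_bottle [ 0.5352 -0.1265] 14.0 0.671
brown_bottle 0.27 [618.0, 20.0] [0.459, 0.274] 1728 border
    brown_bottle [0.4527 0.3114] 169.2 0.897
```

View pics/w2.png

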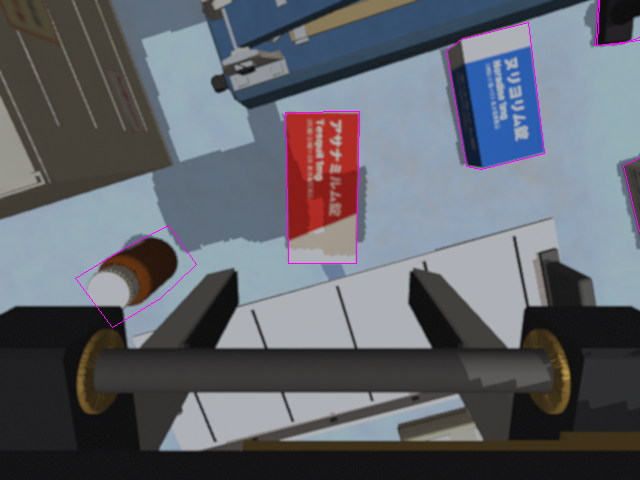

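```bash
python3 -m crank '[[[0,0,0],[0,0,0.045],0.85],[[0,0,0],[0,0,0.09],0.85],[[0,0,0],[0,0,0.12],0.85],[[0,0,0],[0,0,0.138],0.85],[[0,0,0],[0,0,0.138],0.85],[[0,0,0],[0,0,0.138],0],[[0,0,0],[0,0,0.138],0],[[0,0,0],[0,0,0.138],0]]' 15
python3 -m crank '[[[0,0,0],[0,0,0],0],[[0,0,0],[0,0,0],0],[[0,0,0],[0,0,-0.03],0],[[0,0,0],[0,0,-0.07],0],[[0,0,0],[0,0,-0.1],0],[[0,0,0],[0,0,-0.1],0]]'
```

```text
clock: 4.35
position: [0.5446, 0.0259, 0.0136]
orientation: [179.9, 0.2, 163.3]
wrist_force: [0.1, 0.5, -0.1]
width: 0.0592
grasp_force: 0.0
clock: 4.95
position: [0.5467, 0.0258, 0.1178]
orientation: [179.8, 0.6, 163.3]
wrist_force: [-0.2, 0.5, -0.8]
width: 0.0115
grasp_force: 0.0
```

```bash
python3 wl.py w3; cat > /dev/null
```

```text
[0.5467 0.0258 0.1178] [179.85   0.64 163.28] cam [0.482 0.045 0.328]
carton_a 0.91 [319.0, 182.0] [0.512, 0.034] 13018 
    carton_d [0.516 0.034] 73.2 0.963
    carton_c [0.5113 0.0348] 72.0 0.891
carton_a 0.68 [517.0, 81.0] [0.483, 0.194] 13404 
    carton_b [0.4882 0.1878] 87.5 0.963
    carton_c [0.4805 0.1869] 84.9 0.839
rail 0.62 [485.0, 295.0] [0.648, 0.143] 18963 
  rail edges ((0.6794337034225464, 0.019920572638511658), (0.40942418575286865, 0.15716120600700378), 89.5394515991211)
black_stamp 0.55 [634.0, 14.0] [0.464, 0.268] 442 border
    black_stamp [0.4513 0.2991] 82.0 0.987
brown_bottle 0.91 [109.0, 283.0] [0.536, -0.138] 5765 
    brown_bottle [ 0.5341 -0.1269] 10.7 0.7
```

View pics/w3.png

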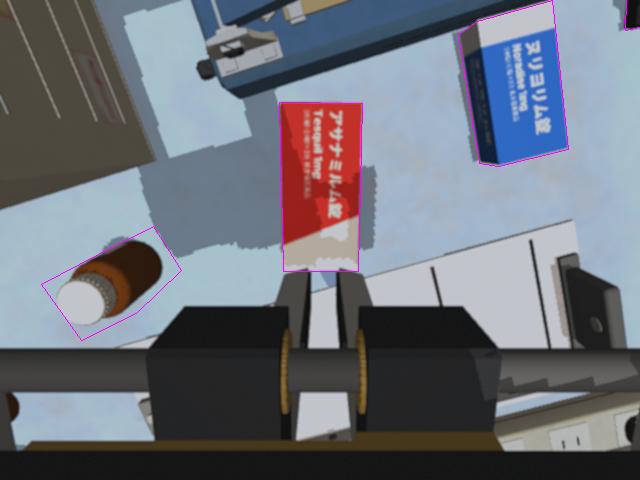

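```bash
python3 -m crank '[[[0,0,0],[0,0,0],0.8],[[0,0,0],[0,0,0],0.8],[[0,0,0],[0,0,0],0.8],[[0,0,0],[0,0,0],0.8],[[0,0,0],[0,0,0],0.8],[[0,0,0],[0,0,0],0.8],[[0,0,0],[0,0,0],0.8]]'
python3 -m crank '[[[0,0,0],[0,0,0.045],0.8],[[0,0,0],[0,0,0.08],0.8],[[0,0,0],[0,0,0.1],0.8],[[0,0,0],[0,0,0.1],0.8],[[0,0,0],[0,0,0.1],0],[[0,0,0],[0,0,0.1],0],[[0,0,0],[0,0,0.1],0],[[0,0,0],[0,0,0.1],0]]' 20
python3 -m crank '[[[0,0,0],[0,0,0],0],[[0,0,0],[0,0,0],0],[[0,0,0],[0,0,0],0]]'
```

```text
clock: 5.9
position: [0.5431, 0.026, 0.1117]
orientation: [180.0, 0.0, 163.3]
wrist_force: [-0.7, 0.4, 0.5]
width: 0.0533
grasp_force: 0.0
clock: 6.7
position: [0.5441, 0.0259, 0.0132]
orientation: [180.0, 0.2, 163.3]
wrist_force: [0.5, 0.6, -0.4]
width: 0.0467
grasp_force: 0.0
clock: 7.0
position: [0.543, 0.026, 0.0117]
orientation: [180.0, 0.0, 163.3]
wrist_force: [-0.3, -1.0, -0.0]
width: 0.0229
grasp_force: 0.0
```

Run:
```python
from h import *
st=bot.read_state();p=wristcam(optics.read_camera("wrist"),st)
print(p["mtx"].tolist(),p["T_tool_cam"].round(4).tolist(),proj(p,st["position"]),st["width"],st["position"])
cv2.imwrite("pics/w4.png",p["frame"][:,:,::-1])
S=optics.read_camera("scene");s=S["frame"][:,:,::-1].copy()
u=proj(S,st["position"])[0];print(u);cv2.circle(s,tuple(int(v) for v in u),2,(255,0,255),-1)
T=optics.read_camera("side");t=T["frame"][:,:,::-1].copy();v=proj(T,st["position"])[0];cv2.circle(t,tuple(int(w) for w in v),2,(255,0,255),-1)
cv2.imwrite("pics/s4.png",np.hstack([cv2.resize(s[160:310,300:460],(400,375)),cv2.resize(t[170:320,230:390],(400,375))]))
```

```text
[[402.3431716948191, 0.0, 323.17028399773085], [0.0, 402.3431716948191, 238.02640578672282], [0.0, 0.0, 1.0]] [[0.0009, -0.974, -0.2265, 0.065], [1.0, 0.0004, 0.002, -0.0001], [-0.0019, -0.2265, 0.974, -0.211], [0.0, 0.0, 0.0, 1.0]] [[322.44201965 266.33986823]] 0.02292537989845929 [0.54303411 0.02601482 0.01168403]
[379.74172547 235.95113789]
```

View pics/s4.png

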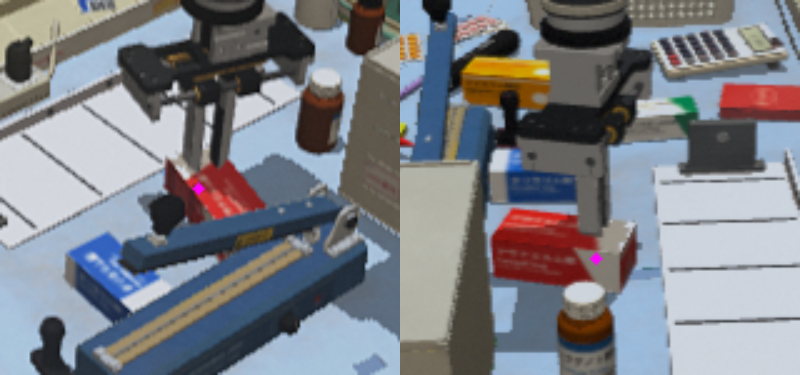

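View pics/w4.png

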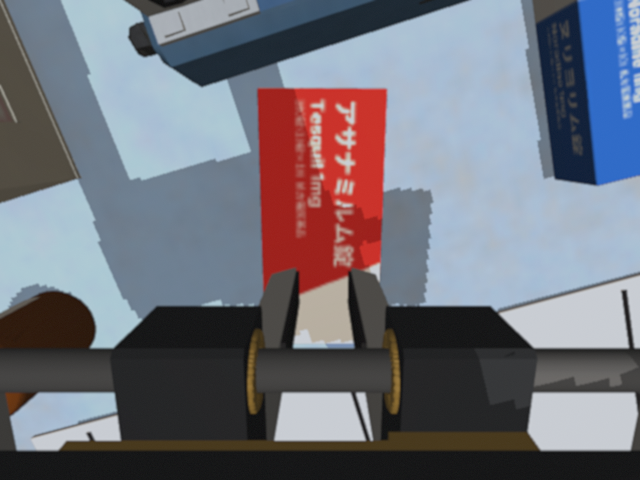

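```bash
python3 -m crank '[[[0,0,0],[0,0,-0.03],0.85],[[0,0,0],[0,0,-0.03],0.85],[[0,0,0],[0,0,-0.03],0.85],[[0,0,0],[0,0,-0.03],0.85],[[0,0,0],[0,0,-0.03],0.85],[[0,0,0],[0,0,-0.03],0.85],[[0,0,0],[0,0,-0.03],0.85],[[0,0,0],[0,0,-0.03],0.85]]'
python3 -m crank '[[[0,0,0],[0,0,0],0.85],[[0,0,0],[0,0,0],0.85],[[0,0,0],[0,0,0.02],0.85],[[0,0,0],[0,0,0.035],0.85],[[0,0,0],[0,0,0.045],0.85],[[0,0,0],[0,0,0.05],0.85],[[0,0,0],[0,0,0.05],0.85]]'
```

```text
clock: 7.95
position: [0.5428, 0.026, 0.0413]
orientation: [-180.0, -0.0, 163.3]
wrist_force: [-0.1, 0.3, 0.6]
width: 0.0713
grasp_force: 0.0
clock: 8.65
position: [0.5423, 0.026, -0.0094]
orientation: [-180.0, -0.1, 163.3]
wrist_force: [0.1, 0.6, 0.1]
width: 0.0799
grasp_force: 0.0
```

```bash
python3 -m crank '[[[0,0,0],[0,0,0.005],0.85],[[0,0,0],[0,0,0.008],0.85],[[0,0,0],[0,0,0.008],0.85]]'
python3 - <<'E'
from h import *
p=optics.read_camera("side")["frame"][170:320,230:390,::-1]; w=optics.read_camera("wrist")["frame"][:,:,::-1]
cv2.imwrite("pics/s5.png",np.hstack([cv2.resize(p,(400,375)),cv2.resize(w,(400,375))]))
E
```

```text
clock: 8.95
position: [0.5429, 0.026, -0.0166]
orientation: [-180.0, -0.0, 163.3]
wrist_force: [0.4, -0.5, 0.7]
width: 0.08
grasp_force: 0.0
```

View pics/s5.png

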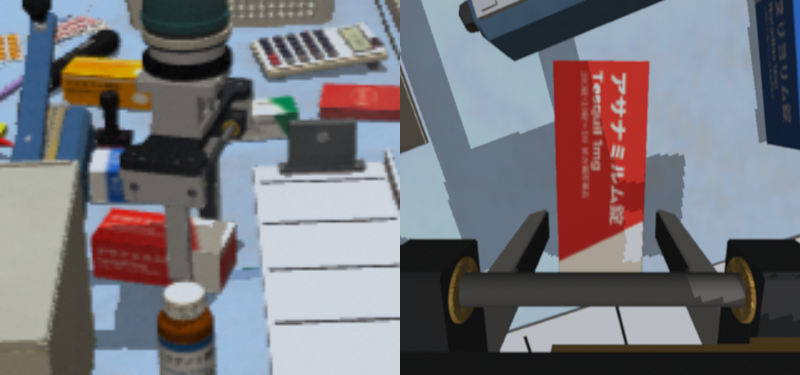

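```bash
python3 -m crank '[[[0,0,0],[0,0,0],0],[[0,0,0],[0,0,0],0],[[0,0,0],[0,0,0],0],[[0,0,0],[0,0,0],0],[[0,0,0],[0,0,0],0],[[0,0,0],[0,0,0],0]]' 20
python3 -m crank '[[[0,0,0],[0,0,-0.005],0],[[0,0,0],[0,0,-0.02],0],[[0,0,0],[0,0,-0.05],0],[[0,0,0],[0,0,-0.09],0],[[0,0,0],[0,0,-0.09],0]]'; python3 wl.py w6 0.085
```

```text
clock: 9.65
position: [0.5431, 0.0259, -0.0162]
orientation: [-180.0, 0.0, 163.3]
wrist_force: [1.3, 0.0, 0.4]
width: 0.0557
grasp_force: 20.0
clock: 10.15
position: [0.548, 0.0258, 0.0818]
orientation: [179.8, 0.8, 163.3]
wrist_force: [1.4, 0.2, -0.1]
width: 0.0561
grasp_force: 20.0
[0.548  0.0258 0.0818] [179.81   0.79 163.28] cam [0.483 0.045 0.292]
carton_a 0.96 [323.0, 207.0] [0.527, 0.033] 38958 
    carton_d [0.5184 0.0353] 73.4 0.913
    carton_c [0.5131 0.0347] 73.3 0.834
rail 0.88 [420.0, 395.0] [0.702, 0.064] 19916 border
  rail edges ((0.6809602379798889, 0.061326056718826294), (0.3483130931854248, 0.1595323383808136), 89.71057891845703)
brown_bottle 0.89 [82.0, 290.0] [0.53, -0.134] 5655 
    brown_bottle [ 0.5325 -0.1381] 100.8 0.502
```

```bash
python3 -m crank '[[[0,0,-0.07],[-0.04,0.012,-0.03],0],[[0,0,-0.14],[-0.08,0.024,-0.03],0],[[0,0,-0.21],[-0.12,0.036,-0.03],0],[[0,0,-0.291],[-0.154,0.046,-0.03],0],[[0,0,-0.291],[-0.166,0.006,-0.03],0],[[0,0,-0.291],[-0.178,-0.034,-0.03],0],[[0,0,-0.291],[-0.19,-0.072,-0.03],0],[[0,0,-0.291],[-0.192,-0.079,-0.03],0]]'
python3 -m crank '[[[0,0,0],[0,0,0.03],0],[[0,0,0],[0,0,0.06],0],[[0,0,0],[0,0,0.08],0],[[0,0,0],[0,0,0.08],0],[[0,0,0],[0,0,0.08],0]]'
cat > hold.py <<'E'
from h import *
import sys
st=bot.read_state();p=wristcam(optics.read_camera("wrist"),st)
print(st["position"].round(4),st["orientation"].round(2))
k=sys.argv[1];z=float(sys.argv[2])
im=p["frame"][:,:,::-1].copy()
for d in optics.trace(p,k)[:4]:
    m=d["pixels"].astype(np.uint8);q,s=fit([(p,m)],DIM[k],z,q0=(*st["position"][:2],np.pi/2) if 0 else None)
    print(k,round(d["conf"],2),q[:2].round(4),(np.degrees(q[2])%180).round(2),round(s,3))
    r,c=np.nonzero(m);t=np.array([ground(p,(x,y),z+DIM[k][2])[:2] for x,y in zip(c,r)]);print("  yrange at top of mask",t.min(0).round(4),t.max(0).round(4))
cv2.imwrite(sys.argv[3],im)
E
python3 hold.py carton_d 0.010 pics/h1.png
```

```text
clock: 11.2
position: [0.7028, -0.1099, 0.1005]
orientation: [-179.9, -0.3, 179.7]
wrist_force: [-0.7, -0.0, -1.2]
width: 0.056
grasp_force: 20.0
clock: 11.7
position: [0.7034, -0.1042, 0.0224]
orientation: [180.0, -0.1, 180.0]
wrist_force: [0.5, 1.2, 0.1]
width: 0.0557
grasp_force: 20.0
[ 0.7034 -0.1042  0.0224] [ 1.7995e+02 -1.4000e-01  1.7998e+02]
carton_d 0.96 [ 0.6705 -0.1042] 89.96 0.824
  yrange at top of mask [ 0.6099 -0.1372] [ 0.7366 -0.0704]
```

View pics/h1.png

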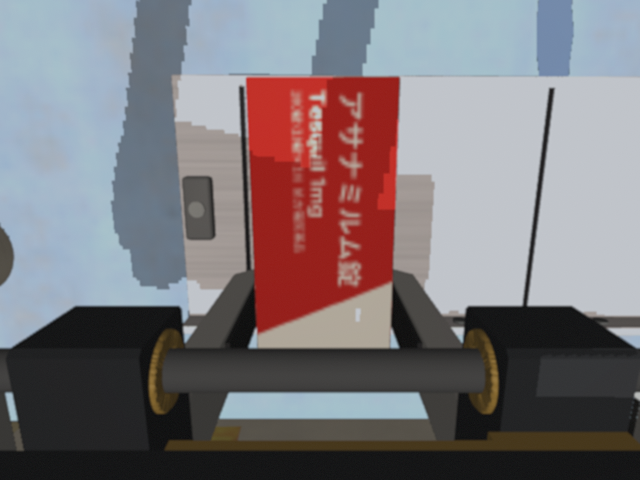

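```bash
python3 -m crank '[[[0,0,0],[0,0,0.015],0],[[0,0,0],[0,0,0.028],0],[[0,0,0],[0,0,0.035],0],[[0,0,0],[0,0,0.035],0],[[0,0,0],[0,0,0.035],0]]'
cat > fe.py <<'E'
from h import *
import sys
# top face of held/placed carton: its front edge & side edges at top height
k=sys.argv[1];zt=float(sys.argv[2])+DIM[k][2]
st=bot.read_state();p=wristcam(optics.read_camera("wrist"),st)
print(st["position"].round(4),st["orientation"].round(2),"w",round(st["width"],4))
L=optics.trace(p,k)
if len(sys.argv)>3: L=sorted(L,key=lambda d:abs(ground(p,d["uv"],zt)[1]-float(sys.argv[3])))
m=L[0]["pixels"];r0=np.nonzero(m.any(1))[0][0]
c=np.nonzero(m[r0+4])[0];c=c[4:-4]
f=np.array([ground(p,(u,np.nonzero(m[:,u])[0][0]-.5),zt)[:2] for u in c]);s=np.polyfit(f[:,1],f[:,0],1)
print("front edge x",np.median(f[:,0]).round(4),"-> centre x",(np.median(f[:,0])+DIM[k][1]/2).round(4),"slope deg",np.degrees(np.arctan(s[0])).round(2))
for v in range(r0+6,r0+130,25):
    c=np.nonzero(m[v])[0]; a,b=ground(p,(c[0]-.5,v),zt),ground(p,(c[-1]+.5,v),zt);print("x",a[0].round(3),"y",a[1].round(4),b[1].round(4),"mid",((a+b)/2)[1].round(4),"w",abs(a-b)[1].round(4))
cv2.imwrite("pics/fe.png",p["frame"][:,:,::-1])
E
python3 fe.py carton_d 0.005 -0.105
```

```text
clock: 12.3
position: [0.7038, -0.1048, -0.0122]
orientation: [180.0, -0.1, 180.0]
wrist_force: [-0.1, -0.0, -1.0]
width: 0.0559
grasp_force: 20.0
[ 0.7038 -0.1048 -0.0122] [ 1.7999e+02 -6.0000e-02  1.7995e+02] w 0.0559
front edge x 0.6151 -> centre x 0.6751 slope deg -0.21
x 0.617 y -0.1323 -0.0772 mid -0.1047 w 0.0551
x 0.625 y -0.1323 -0.0772 mid -0.1047 w 0.0551
x 0.634 y -0.1323 -0.0772 mid -0.1047 w 0.0551
x 0.643 y -0.1323 -0.0771 mid -0.1047 w 0.0551
x 0.652 y -0.1323 -0.0771 mid -0.1047 w 0.0552
```

```bash
python3 -m crank '[[[0,0,0],[0,0,0.001],0.8],[[0,0,0],[0,0,0.001],0.8],[[0,0,0],[0,0,0.001],0.8],[[0,0,0],[0,0,0.001],0.8]]'
python3 -m crank '[[[0,0,0],[0,0,-0.03],0.85],[[0,0,0],[0,0,-0.07],0.85],[[0,0,0],[0,0,-0.11],0.85],[[0,0,0],[0,0,-0.14],0.85],[[0,0,0],[0,0,-0.14],0.85],[[0,0,0],[0,0,-0.14],0.85]]'
python3 fe.py carton_d 0.004 -0.105
```

```text
clock: 12.8
position: [0.7043, -0.1049, -0.0122]
orientation: [-180.0, 0.0, 180.0]
wrist_force: [0.7, -0.3, 0.6]
width: 0.0752
grasp_force: 0.0
clock: 13.4
position: [0.7046, -0.105, 0.1285]
orientation: [-180.0, 0.1, 180.0]
wrist_force: [0.3, -0.1, -0.9]
width: 0.0799
grasp_force: 0.0
[ 0.7046 -0.105   0.1285] [-1.7997e+02  1.2000e-01  1.7996e+02] w 0.0799
front edge x 0.6155 -> centre x 0.6755 slope deg -0.19
x 0.62 y -0.1323 -0.0764 mid -0.1043 w 0.0559
x 0.637 y -0.132 -0.0767 mid -0.1043 w 0.0553
x 0.654 y -0.1323 -0.077 mid -0.1047 w 0.0553
x 0.672 y -0.1313 -0.0766 mid -0.104 w 0.0547
x 0.691 y -0.1317 -0.0762 mid -0.1039 w 0.0554
```

```bash
python3 -m crank '[[[0,0,0],[0.026,0.037,0],0.85],[[0,0,0],[0.052,0.074,0],0.85],[[0,0,0.02],[0.078,0.111,0],0.85],[[0,0,0.044],[0.104,0.148,0],0.85],[[0,0,0.044],[0.13,0.185,0],0.85],[[0,0,0.044],[0.156,0.222,0],0.85],[[0,0,0.044],[0.182,0.259,0],0.85],[[0,0,0.044],[0.204,0.2925,0],0.85]]'
python3 -m crank '[[[0,0,0],[0,0,0.03],0.85],[[0,0,0],[0,0,0.05],0.85],[[0,0,0],[0,0,0.05],0.85],[[0,0,0],[0,0,0.05],0.85]]'
python3 wl.py w7
```

```text
clock: 14.3
position: [0.4974, 0.1889, 0.125]
orientation: [-179.9, -0.3, 177.5]
wrist_force: [0.2, 0.3, -0.1]
width: 0.08
grasp_force: 0.0
clock: 14.7
position: [0.4993, 0.1874, 0.076]
orientation: [-179.9, -0.2, 177.4]
wrist_force: [-0.4, -0.3, 0.7]
width: 0.0799
grasp_force: 0.0
[0.4993 0.1874 0.076 ] [-179.94   -0.19  177.43] cam [0.435 0.19  0.287]
carton_a 0.91 [326.0, 223.0] [0.487, 0.19] 11628 
    carton_b [0.4882 0.1887] 87.1 0.963
    carton_c [0.4933 0.1877] 86.2 0.815
carton_a 0.79 [508.0, 330.0] [0.573, 0.32] 704 
    carton_a [0.6086 0.3323] 124.6 0.085
    carton_b [0.6125 0.3297] 124.7 0.064
carton_a 0.78 [628.0, 189.0] [0.473, 0.395] 2751 border
    carton_d [0.4428 0.4288] 74.5 0.991
    carton_a [0.4581 0.4187] 74.5 0.991
rail 0.66 [260.0, 420.0] [0.65, 0.13] 9549 
  rail edges ((0.6499127149581909, 0.136762797832489), (0.17779666185379028, 0.052960243076086044), 87.93206024169922)
black_stamp 0.84 [492.0, 167.0] [0.452, 0.295] 3453 
    black_stamp [0.4515 0.2883] 21.3 0.599
black_stamp 0.2 [258.0, 419.0] [0.626, 0.135] 9636 
    black_stamp [0.6184 0.1063] 10.7 0.376
```

View pics/w7.png

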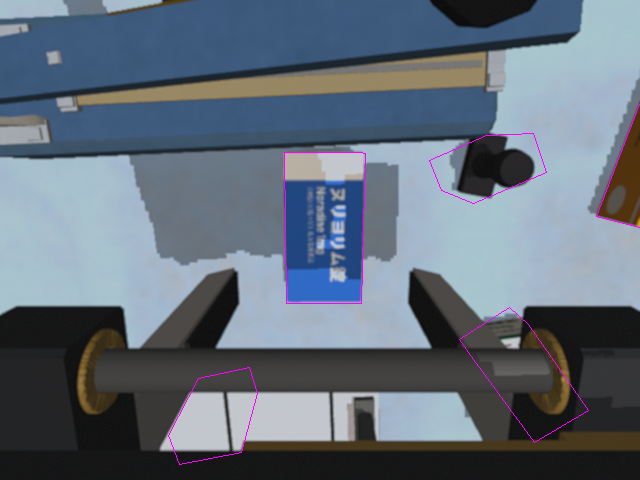

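```bash
python3 -m crank '[[[0,0,0.005],[0,0.001,0.04],0.85],[[0,0,0.005],[0,0.001,0.07],0.85],[[0,0,0.005],[0,0.001,0.09],0.85],[[0,0,0.005],[0,0.001,0.095],0.85],[[0,0,0.005],[0,0.001,0.095],0],[[0,0,0.005],[0,0.001,0.095],0],[[0,0,0.005],[0,0.001,0.095],0],[[0,0,0.005],[0,0.001,0.095],0]]' 20
python3 -m crank '[[[0,0,0],[0,0,0],0],[[0,0,0],[0,0,0],0],[[0,0,0],[0,0,0],0]]'
```

```text
clock: 15.75
position: [0.5016, 0.189, -0.0159]
orientation: [180.0, 0.2, 177.2]
wrist_force: [-0.5, 0.2, -0.1]
width: 0.051
grasp_force: 0.1
clock: 16.05
position: [0.5016, 0.1889, -0.016]
orientation: [180.0, 0.1, 177.1]
wrist_force: [-0.8, -0.2, 5.7]
width: 0.0498
grasp_force: 20.0
```

```bash
python3 -m crank '[[[0,0,0],[0,0,-0.045],0],[[0,0,0],[0,0,-0.09],0],[[0,0,-0.049],[-0.04,-0.024,-0.1],0],[[0,0,-0.049],[-0.08,-0.048,-0.1],0],[[0,0,-0.049],[-0.12,-0.072,-0.1],0],[[0,0,-0.049],[-0.16,-0.096,-0.1],0],[[0,0,-0.049],[-0.193,-0.1162,-0.1],0],[[0,0,-0.049],[-0.193,-0.1162,-0.1],0]]'
python3 -m crank '[[[0,0,0],[0,0,0.04],0],[[0,0,0],[0,0,0.07],0],[[0,0,0],[0,0,0.088],0],[[0,0,0],[0,0,0.095],0],[[0,0,0],[0,0,0.095],0],[[0,0,0],[0,0,0.095],0]]'
python3 fe.py carton_b 0.005 0.063
```

```text
clock: 16.85
position: [0.6897, 0.0592, 0.0796]
orientation: [-179.9, -0.1, 179.7]
wrist_force: [-0.3, -0.4, -1.1]
width: 0.0496
grasp_force: 20.0
clock: 17.45
position: [0.6868, 0.0638, -0.0122]
orientation: [180.0, -0.0, 180.0]
wrist_force: [-0.5, 0.6, 1.5]
width: 0.0496
grasp_force: 20.0
[ 0.6868  0.0638 -0.0122] [ 1.7998e+02 -3.0000e-02  1.7999e+02] w 0.0496
front edge x 0.6264 -> centre x 0.6754 slope deg 0.34
x 0.629 y 0.0394 0.0884 mid 0.0639 w 0.049
x 0.638 y 0.0394 0.0884 mid 0.0639 w 0.0489
x 0.648 y 0.0395 0.0887 mid 0.0641 w 0.0492
x 0.659 y 0.0395 0.0887 mid 0.0641 w 0.0491
x 0.669 y 0.0396 0.0886 mid 0.0641 w 0.0491
```

```bash
python3 -m crank '[[[0,0,0],[0,0,0.001],0.78],[[0,0,0],[0,0,0.001],0.78],[[0,0,0],[0,0,0.001],0.78],[[0,0,0],[0,0,0.001],0.78],[[0,0,0],[0,0,-0.03],0.78],[[0,0,0],[0,0,-0.07],0.78],[[0,0,0],[0,0,-0.11],0.78],[[0,0,0],[0,0,-0.14],0.78]]'
python3 -m crank '[[[0,0,0],[0.01,0.035,0],0.78],[[0,0,-0.02],[0.02,0.075,0],0.78],[[0,0,-0.05],[0.032,0.115,0],0.78],[[0,0,-0.08],[0.044,0.155,0],0.78],[[0,0,-0.105],[0.056,0.195,0],0.78],[[0,0,-0.105],[0.066,0.235,0.01],0.78],[[0,0,-0.105],[0.072,0.2565,0.03],0.78],[[0,0,-0.105],[0.072,0.2565,0.03],0.78]]'
python3 -m crank '[[[0,0,0],[0,0,0],0.78],[[0,0,0],[0,0,0],0.78]]'
python3 wl.py w8
```

```text
clock: 18.35
position: [0.6883, 0.0631, 0.131]
orientation: [180.0, 0.2, 180.0]
wrist_force: [1.7, -0.8, 0.4]
width: 0.0737
grasp_force: 0.0
clock: 19.15
position: [0.6124, 0.3224, 0.0939]
orientation: [-180.0, -0.3, -173.8]
wrist_force: [0.3, -0.3, -0.2]
width: 0.0735
grasp_force: 0.0
clock: 19.35
position: [0.6167, 0.3185, 0.0987]
orientation: [-180.0, 0.1, -174.1]
wrist_force: [-0.3, -1.4, 1.1]
width: 0.0731
grasp_force: 0.0
[0.6167 0.3185 0.0987] [-1.7999e+02  1.0000e-01 -1.7412e+02] cam [0.552 0.312 0.31 ]
carton_a 0.94 [494.0, 43.0] [0.474, 0.42] 8887 border
    carton_c [0.4466 0.4241] 74.7 0.979
    carton_b [0.4528 0.4248] 74.1 0.975
carton_a 0.83 [324.0, 231.0] [0.615, 0.319] 7396 
    carton_a [0.6147 0.3196] 95.8 0.961
    carton_b [0.6209 0.3211] 97.2 0.734
carton_a 0.83 [14.0, 267.0] [0.668, 0.087] 2989 border
    carton_a [0.6636 0.0643] 90.1 0.913
    carton_b [0.6567 0.0618] 90.2 0.811
rail 0.57 [99.0, 239.0] [0.642, 0.144] 18579 border
  rail edges ((0.6667814254760742, 0.14906230568885803), (0.15627627074718475, 0.12806016206741333), 89.8351058959961)
rail 0.18 [495.0, 44.0] [0.471, 0.426] 8955 border
  rail edges ((0.46696242690086365, 0.42627257108688354), (0.06714798510074615, 0.07466309517621994), 74.58090209960938)
black_stamp 0.8 [316.0, 9.0] [0.471, 0.299] 877 border
    black_stamp [0.4512 0.2982] 74.9 0.865
```

View pics/w8.png

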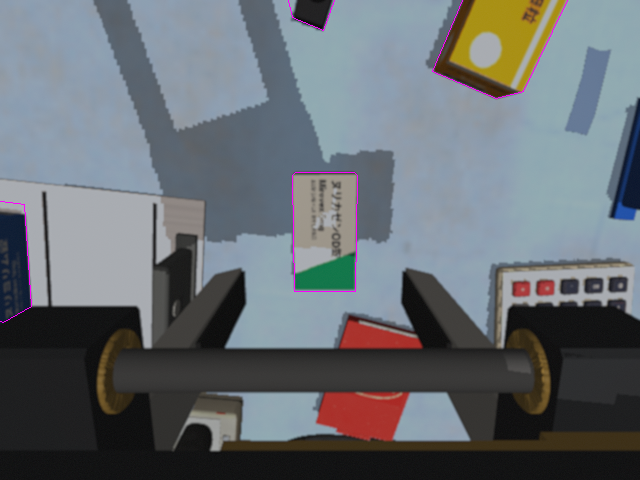

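```bash
python3 -m crank '[[[0,0,0],[0,0.001,0.045],0.78],[[0,0,0],[0,0.001,0.085],0.78],[[0,0,0],[0,0.001,0.11],0.78],[[0,0,0],[0,0.001,0.117],0.78],[[0,0,0],[0,0.001,0.117],0.78],[[0,0,0],[0,0.001,0.117],0],[[0,0,0],[0,0.001,0.117],0],[[0,0,0],[0,0.001,0.117],0]]' 20
python3 -m crank '[[[0,0,0],[0,0,0],0],[[0,0,0],[0,0,0],0],[[0,0,0],[0,0,0],0],[[0,0,0],[0,0,0],0]]'
```

```text
clock: 20.4
position: [0.6169, 0.3212, -0.017]
orientation: [179.9, 0.2, -174.0]
wrist_force: [0.4, -0.0, 0.5]
width: 0.0524
grasp_force: 0.0
clock: 20.8
position: [0.6164, 0.3209, -0.0179]
orientation: [180.0, 0.1, -174.0]
wrist_force: [0.1, -0.9, 5.5]
width: 0.045
grasp_force: 20.0
```

```bash
python3 -m crank '[[[0,0,0],[0,0,-0.045],0],[[0,0,0],[0,0,-0.09],0],[[0,0,0],[0,0,-0.13],0],[[0,0,0.03],[-0.01,-0.045,-0.13],0],[[0,0,0.06],[-0.02,-0.09,-0.13],0],[[0,0,0.105],[-0.03,-0.135,-0.13],0],[[0,0,0.105],[-0.0415,-0.1793,-0.13],0],[[0,0,0.105],[-0.0415,-0.1793,-0.13],0]]'
python3 -m crank '[[[0,0,0],[0,0,0.03],0],[[0,0,0],[0,0,0.06],0],[[0,0,0],[0,0,0.085],0],[[0,0,0],[0,0,0.1],0],[[0,0,0],[0,0,0.112],0],[[0,0,0],[0,0,0.112],0]]'
python3 -m crank '[[[0,0,0],[0,0,0.006],0],[[0,0,0],[0,0,0.012],0],[[0,0,0],[0,0,0.012],0]]'
python3 fe.py carton_a 0.005 0.147
```

```text
clock: 21.6
position: [0.6767, 0.1401, 0.1091]
orientation: [-179.8, -0.1, 179.5]
wrist_force: [0.3, -0.3, -1.4]
width: 0.0449
grasp_force: 20.0
clock: 22.2
position: [0.6741, 0.1469, -0.0036]
orientation: [-180.0, -0.2, 180.0]
wrist_force: [-0.3, 0.2, -0.7]
width: 0.0451
grasp_force: 20.0
clock: 22.5
position: [0.6754, 0.1466, -0.0135]
orientation: [-180.0, -0.0, 180.0]
wrist_force: [-0.4, -0.8, -1.2]
width: 0.045
grasp_force: 20.0
[ 0.6754  0.1466 -0.0135] [-180.     -0.    179.96] w 0.045
front edge x 0.6274 -> centre x 0.6699 slope deg -0.05
x 0.63 y 0.1259 0.1676 mid 0.1468 w 0.0417
x 0.64 y 0.1252 0.1691 mid 0.1472 w 0.0439
x 0.651 y 0.1249 0.169 mid 0.147 w 0.0441
x 0.662 y 0.125 0.1689 mid 0.147 w 0.0439
x 0.673 y 0.1251 0.1688 mid 0.147 w 0.0437
```

```bash
python3 -m crank '[[[0,0,0],[-0.003,0,0],0],[[0,0,0],[-0.003,0,0.0015],0],[[0,0,0],[-0.003,0,0.0015],0.7],[[0,0,0],[-0.003,0,0.0015],0.7],[[0,0,0],[-0.003,0,0.0015],0.7],[[0,0,0],[-0.003,0,0.0015],0.7],[[0,0,0],[-0.003,0,0.0015],0.7]]'
python3 -m crank '[[[0,0,0],[0,0,-0.03],0.7],[[0,0,0],[0,0,-0.07],0.8],[[0,0,0],[0,0,-0.11],0.8],[[0,0,0],[0,0,-0.14],0.8],[[0,0,0],[0,0,-0.14],0.8],[[0,0,0],[0,0,-0.14],0.8]]'
python3 fe.py carton_a 0.004 0.147;python3 fe.py carton_b 0.004 0.063
```

```text
clock: 23.3
position: [0.6784, 0.1466, -0.015]
orientation: [-180.0, -0.0, 180.0]
wrist_force: [-0.8, -0.2, -0.8]
width: 0.0659
grasp_force: 0.0
clock: 23.9
position: [0.6788, 0.1467, 0.1258]
orientation: [180.0, 0.1, 180.0]
wrist_force: [-0.5, 0.4, -1.5]
width: 0.0753
grasp_force: 0.0
[0.6788 0.1467 0.1258] [1.7999e+02 1.0000e-01 1.7995e+02] w 0.0753
front edge x 0.633 -> centre x 0.6755 slope deg 0.23
x 0.637 y 0.1243 0.1698 mid 0.1471 w 0.0455
x 0.656 y 0.124 0.1694 mid 0.1467 w 0.0454
x 0.675 y 0.1244 0.1705 mid 0.1475 w 0.0461
x 0.695 y 0.1249 0.1701 mid 0.1475 w 0.0452
x 0.715 y 0.1253 0.1704 mid 0.1479 w 0.0451
[0.6773 0.1465 0.1225] [-179.97   -0.23  179.95] w 0.0754
front edge x 0.6261 -> centre x 0.6751 slope deg -0.5
x 0.631 y 0.0404 0.0959 mid 0.0681 w 0.0555
x 0.649 y 0.0411 0.0959 mid 0.0685 w 0.0548
x 0.667 y 0.0404 0.096 mid 0.0682 w 0.0556
x 0.686 y 0.0403 0.096 mid 0.0682 w 0.0556
x 0.706 y 0.0411 0.0952 mid 0.0682 w 0.0542
```

```bash
python3 -m crank '[[[0,0,0.03],[0.028,0.035,0],0.85],[[0,0,0.06],[0.056,0.07,0],0.85],[[0,0,0.1],[0.084,0.105,0],0.85],[[0,0,0.15],[0.112,0.14,0],0.85],[[0,0,0.2],[0.14,0.175,0],0.85],[[0,0,0.24],[0.168,0.21,0],0.85],[[0,0,0.272],[0.196,0.245,0],0.85],[[0,0,0.272],[0.222,0.275,0],0.85]]'
python3 -m crank '[[[0,0,0],[0,0,0.02],0.85],[[0,0,0],[0,0,0.02],0.85],[[0,0,0],[0,0,0.02],0.85]]'
python3 wl.py w9
```

```text
clock: 24.9
position: [0.4544, 0.4229, 0.1233]
orientation: [-179.9, -0.1, 164.4]
wrist_force: [-0.1, 0.6, 0.6]
width: 0.0798
grasp_force: 0.0
clock: 25.2
position: [0.456, 0.4209, 0.1033]
orientation: [-179.8, -0.1, 164.4]
wrist_force: [0.9, -0.0, -0.7]
width: 0.0798
grasp_force: 0.0
[0.456  0.4209 0.1033] [-1.7982e+02 -1.1000e-01  1.6436e+02] cam [0.394 0.439 0.314]
carton_a 0.63 [323.0, 220.0] [0.447, 0.424] 11436 
    carton_c [0.4476 0.4245] 74.5 0.967
    carton_b [0.4427 0.4259] 74.2 0.879
black_stamp 0.85 [167.0, 275.0] [0.452, 0.303] 2482 
    black_stamp [0.4466 0.3116] 37.6 0.594
```

View pics/w9.png

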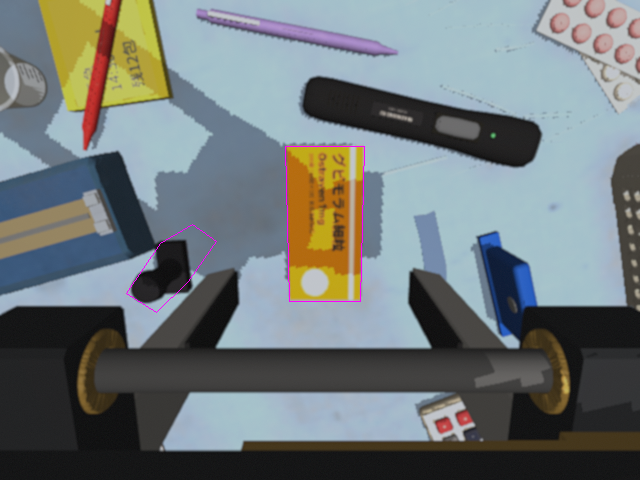

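```bash
python3 -m crank '[[[0,0,0],[0,0,0.045],0.85],[[0,0,0],[0,0,0.085],0.85],[[0,0,0],[0,0,0.112],0.85],[[0,0,0],[0,0,0.122],0.85],[[0,0,0],[0,0,0.122],0.85],[[0,0,0],[0,0,0.122],0],[[0,0,0],[0,0,0.122],0],[[0,0,0],[0,0,0.122],0]]' 20
python3 -m crank '[[[0,0,0],[0,0,0],0],[[0,0,0],[0,0,0],0],[[0,0,0],[0,0,0],0],[[0,0,0],[0,0,0],0]]'
```

```text
clock: 26.25
position: [0.458, 0.4228, -0.0146]
orientation: [179.8, 0.1, 164.4]
wrist_force: [0.1, 0.3, -0.1]
width: 0.0594
grasp_force: 0.0
clock: 26.65
position: [0.4575, 0.4224, -0.0154]
orientation: [179.9, 0.1, 164.4]
wrist_force: [-0.1, -0.2, 6.2]
width: 0.052
grasp_force: 20.0
```

```bash
python3 -m crank '[[[0,0,0],[0,0,-0.045],0],[[0,0,0],[0,0,-0.09],0],[[0,0,0],[0,0,-0.13],0],[[0,0,0],[-0.03,-0.032,-0.13],0],[[0,0,0],[-0.06,-0.064,-0.13],0],[[0,0,0],[-0.09,-0.096,-0.13],0],[[0,0,0],[-0.12,-0.128,-0.13],0],[[0,0,0],[-0.15,-0.161,-0.13],0]]'
python3 -m crank '[[[0,0,-0.05],[-0.03,-0.032,0],0],[[0,0,-0.1],[-0.06,-0.064,0],0],[[0,0,-0.15],[-0.09,-0.096,0],0],[[0,0,-0.2],[-0.12,-0.128,0],0],[[0,0,-0.272],[-0.15,-0.161,0],0],[[0,0,-0.272],[-0.18,-0.193,0],0],[[0,0,-0.272],[-0.19,-0.2035,0],0],[[0,0,-0.272],[-0.19,-0.2035,0],0]]'
python3 -m crank '[[[0,0,0],[0,0,0.04],0],[[0,0,0],[0,0,0.08],0],[[0,0,0],[0,0,0.1],0],[[0,0,0],[0,0,0.1],0]]'
python3 fe.py carton_c 0.031 -0.021
```

```text
clock: 27.45
position: [0.5578, 0.2248, 0.1123]
orientation: [-180.0, -0.1, 164.4]
wrist_force: [1.6, -0.4, -0.6]
width: 0.0517
grasp_force: 20.0
clock: 28.25
position: [0.6859, -0.0229, 0.1115]
orientation: [180.0, -0.1, 179.8]
wrist_force: [0.1, 0.4, -0.5]
width: 0.0521
grasp_force: 20.0
clock: 28.65
position: [0.6814, -0.018, 0.0077]
orientation: [179.9, -0.6, -179.9]
wrist_force: [1.0, -0.4, -0.8]
width: 0.0519
grasp_force: 20.0
[ 0.6814 -0.018   0.0077] [ 179.88   -0.59 -179.92] w 0.0519
front edge x 0.6168 -> centre x 0.6718 slope deg 0.32
x 0.619 y -0.0425 0.0062 mid -0.0181 w 0.0486
x 0.628 y -0.0428 0.0065 mid -0.0181 w 0.0493
x 0.637 y -0.0423 0.0065 mid -0.0179 w 0.0488
x 0.646 y -0.0423 0.0069 mid -0.0177 w 0.0491
x 0.656 y -0.0426 0.0065 mid -0.0181 w 0.0491
```

View pics/fe.png

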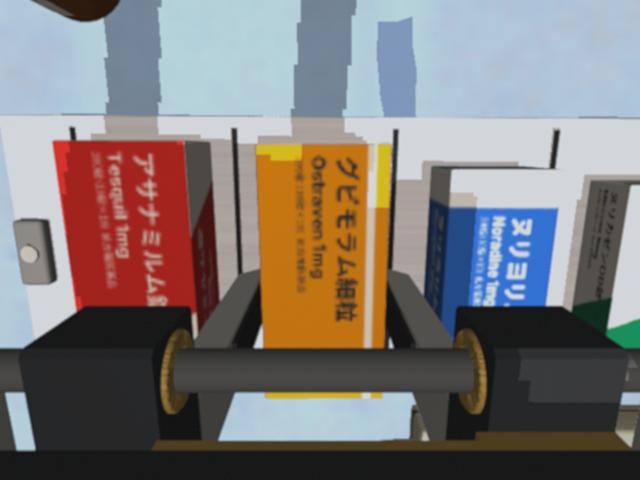

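```bash
python3 -m crank '[[[0,0,0],[0,-0.001,0.01],0],[[0,0,0],[0,-0.001,0.02],0],[[0,0,0],[0,-0.001,0.025],0],[[0,0,0],[0,-0.001,0.025],0],[[0,0,0],[0,-0.001,0.025],0]]'
python3 fe.py carton_c 0.005 -0.021
```

```text
clock: 29.25
position: [0.686, -0.0218, -0.0117]
orientation: [180.0, 0.0, 179.9]
wrist_force: [-1.1, 0.5, 0.1]
width: 0.0519
grasp_force: 20.0
[ 0.686  -0.0218 -0.0117] [1.7999e+02 2.0000e-02 1.7994e+02] w 0.0519
front edge x 0.6207 -> centre x 0.6757 slope deg -0.15
x 0.623 y -0.047 0.0039 mid -0.0215 w 0.0509
x 0.632 y -0.0473 0.0043 mid -0.0215 w 0.0516
x 0.641 y -0.0473 0.0039 mid -0.0217 w 0.0512
x 0.651 y -0.0473 0.0039 mid -0.0217 w 0.0512
x 0.661 y -0.0473 0.0042 mid -0.0215 w 0.0515
```

```bash
python3 -m crank '[[[0,0,0],[0,0,0.001],0.76],[[0,0,0],[0,0,0.001],0.76],[[0,0,0],[0,0,0.001],0.76],[[0,0,0],[0,0,0.001],0.76],[[0,0,0],[0,0,-0.02],0.76],[[0,0,0],[0,0,-0.06],0.76],[[0,0,0],[0,0,-0.1],0.76],[[0,0,0],[0,0,-0.14],0.76]]'
python3 -m crank '[[[0,0,0],[0.04,0,-0.03],0.76],[[0,0,0],[0.08,0,-0.06],0.76],[[0,0,0],[0.12,0,-0.09],0.76],[[0,0,0],[0.16,0,-0.12],0.76],[[0,0,0],[0.16,0,-0.12],0.76],[[0,0,0],[0.16,0,-0.12],0.76],[[0,0,0],[0.16,0,-0.12],0.76]]'
python3 wl.py w10 0.004
python3 - <<'E'
from h import *
s=optics.read_camera("side")["frame"][140:380,190:510,::-1];w=cv2.imread("pics/w10.png")
cv2.imwrite("pics/end.png",np.hstack([cv2.resize(s,(400,300)),cv2.resize(w,(400,300))]))
E
```

```text
clock: 30.15
position: [0.6856, -0.0218, 0.1294]
orientation: [-180.0, -0.0, 180.0]
wrist_force: [0.7, 0.5, -0.5]
width: 0.0719
grasp_force: 0.0
clock: 30.85
position: [0.5261, -0.0217, 0.2462]
orientation: [180.0, -0.1, 180.0]
wrist_force: [0.2, 0.5, -0.3]
width: 0.0713
grasp_force: 0.0
[ 0.5261 -0.0217  0.2462] [ 1.7998e+02 -1.4000e-01  1.7995e+02] cam [ 0.462 -0.022  0.457]
carton_a 0.93 [479.0, 310.0] [0.65, 0.162] 1093 
    carton_a [0.6575 0.1619] 133.2 0.333
    carton_b [0.6633 0.1666] 133.9 0.254
carton_a 0.73 [261.0, 316.0] [0.658, -0.094] 2512 
    carton_a [ 0.6553 -0.0938] 73.2 0.726
    carton_b [ 0.6597 -0.0934] 73.3 0.591
carton_a 0.67 [394.0, 322.0] [0.666, 0.063] 1936 
    carton_a [0.6685 0.0571] 110.0 0.597
    carton_b [0.6734 0.0581] 106.1 0.466
carton_a 0.67 [321.0, 313.0] [0.654, -0.023] 3111 
    carton_a [ 0.6571 -0.0213] 90.6 0.754
    carton_b [ 0.6612 -0.0206] 90.4 0.714
rail 0.67 [357.0, 284.0] [0.623, 0.019] 9606 
  rail edges ((0.6530265212059021, 0.02049119770526886), (0.40979641675949097, 0.10276295989751816), 89.75440216064453)
rail 0.54 [618.0, 137.0] [0.453, 0.304] 1212 border
  rail edges ((0.4534861445426941, 0.3064016103744507), (0.04036558046936989, 0.043087027966976166), 79.38816833496094)
black_stamp 0.59 [622.0, 135.0] [0.452, 0.285] 1132 border
    black_stamp [0.4514 0.3017] 32.5 0.717
brown_bottle 0.9 [211.0, 218.0] [0.535, -0.138] 2020 
    brown_bottle [ 0.5325 -0.1264] 38.5 0.649
```

View pics/end.png

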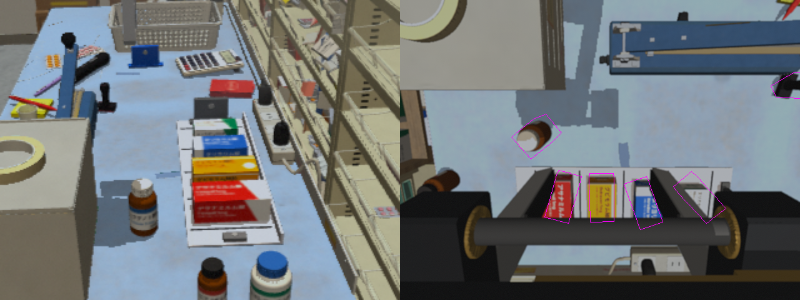

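The side view (left half) shows the four cartons lying square in their bays. Green is next to the dark end stop at (210,108), followed by blue, orange and red, with red beside the low cap at (235,237). The bottle at (143,205) and the stamp at (106,98) are still standing, so I'm handing in.

```bash
python3 -c "
from station import order
print(order.hand_in())"
```

```text
the job is handed in; nothing more can be done
None
```

The job is handed in at about 31 s robot time: the cartons lie flat and square on the rail in size order (smallest at the upright end stop, largest at the low end cap), each measured within about 2 mm of its bay centre, and the bottle and stamp are still standing.

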